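# Gauge the sloping stem socket of a lamp base

## Task

Check the sloping copper stem socket of the lamp base: pick the longer of the two gauge rods off the wooden rest, push it into the tube until its collar stops fully home against the mouth, then draw it right out again. Finish by holding the rod still and level in the gripper, its tip in the air about a hand's breadth (roughly 10 cm) above the white reading card, and keep holding it there: it is not put down. Leave the shorter gauge and everything else on the bench where it is.

Things in the scene. Friction and masses are not known exactly. Their poses are not given: they have to be found in the camera images.
- gauge: Longer gauge rod, loose, 0.19 kg, lying level on the rest, axis 60 mm above the table, z up. x runs along the rod from tip to handle. Origin on the axis at the collar's stop face (facing the tip). Steel shaft 10 mm thick, x = -95 (tip, tapered to 4 mm over 8 mm) to 0; collar 32 mm across, x = 0 to 8; square aluminium handle 18 x 18 mm, x = 8 to 98 mm, sides facing y and z.
- gauge_tip (a point): The tip of the longer gauge rod: on its axis, 95 mm ahead of the collar's stop face (local x = -95 mm).
- gauge_grip (a point): Point on the longer gauge's axis at local x = 50 mm, the place to grip the handle: from above, fingers closing on its two upright sides 18 mm apart. The rest holds the handle only at x = about 81 to 97 mm and the shaft at x = about -33 to -17 mm.
- short_gauge: Shorter gauge rod, loose: same collar, handle and frame, but its shaft is only 60 mm long. It lies on the rest parallel to the longer one and 90 mm beside it; which of the two places is which varies. Not to be moved.
- rest: Fixed wooden rest: board 165 x 150 x 12 mm with notched posts up to 65 mm high. Origin on the table below the midpoint between the two rods' grips; x is the rods' direction (tip to handle). Rods lie at y = +45 and -45 mm and lift straight up; posts stand under the shaft (x = -75 mm) and the handle's end (x = 39 mm).
- socket: Fixed lamp base: round dark wooden foot 150 mm across, 30 mm thick, centred at x = -60 mm, with a wooden support under the sloping copper tube. Origin on the table straight below the centre of the tube's mouth; x is the horizontal direction the mouth faces. It and the rest may swap sides; each is yawed up to 17 degrees.
- tube: Fixed copper tube of the lamp base. Origin: centre of its mouth, 130 mm above the table. x points out of the bore along its axis, up at 20 degrees (0.35 rad) and away from the robot; y is level. Bore 17 mm across, 125 mm deep; outside 29 mm. The gauge is home when its collar's stop face lies on the mouth, both x axes the same way.
- card: Fixed white reading card lying on the table, 100 x 100 mm, 3 mm thick. Origin: the centre of its underside, on the table.
- spool: Bystander: upright wooden spool, 56 mm in diameter, 40 mm tall, origin under its centre.
- pendant: Bystander: flat copper spiral 60 mm across, 6 mm thick, origin under its centre.
- mandrel: Bystander: wooden winding stick lying along its x axis, 28 x 28 mm and 160 mm long with a 20 mm thick, 70 mm long nose at +x; origin under the middle of the thick part.
- pliers: Bystander: pliers lying flat, 145 mm long, 12 mm thick; origin under the pivot, jaws to +x.
- bangle: Bystander: aluminium ring 68 mm across, 12 mm tall, origin under its centre.
- block: Bystander: dark wooden block 60 x 45 x 30 mm, origin under its centre.

How it is judged:
On the way, in this order (a step that is already met when the one before it is completed fails the run):
1. the longer gauge is fully home in the tube, its collar stopped on the mouth (x of gauge in the frame of tube below 0.0035 m and distance between gauge and tube below 0.008 m and angle between the x axis of gauge and the x axis of tube, either way round below 0.12 rad and x of gauge_tip in the frame of tube below -0.08 m), for 0.2 s.
2. the gauge is drawn right out of the tube, in the gripper (x of gauge_tip in the frame of tube above 0.005 m and contact force between the fingers and gauge above 1 N), for 0.1 s.
At the end, for the whole second after the job is handed in: The longer gauge, having been home in the tube (collar within 3.5 mm of the mouth) and drawn out, is held still in the fingers, level within 8 degrees, its tip over the 100 mm card and 60 to 180 mm above the table, touching nothing but the fingers (x of gauge_tip in the frame of card between -0.05 and 0.05 m and y of gauge_tip in the frame of card between -0.05 and 0.05 m and height (world z) of gauge_tip between 0.06 and 0.18 m and angle between gauge's own x axis and vertical between 1.431 and 1.711 rad and linear speed of gauge below 0.03 m/s and angular speed of gauge below 0.2 rad/s and contact force between the fingers and gauge above 1 N and contact force between gauge and rest below 0.1 N and contact force between gauge and socket below 0.1 N and contact force between gauge and card below 0.1 N and contact force between gauge and short_gauge below 0.1 N and contact force between gauge and spool below 0.1 N); the arm keeps its last pose, push and grip.
It fails at once if the shorter gauge is shifted by more than 12 mm or lifted (distance of short_gauge from where it was at the start of the episode above 0.012 m).
It fails at once if a bystander on the bench is shifted by more than 20 mm (distance of any of spool, pendant, mandrel, pliers, bangle, block from where it was at the start of the episode above 0.02 m).
It also fails if it takes over 58 s, if anything falls off the work surface, if the arm or the gripper's body presses on something with over 40 N, if the wrist force passes 120 N, or if a joint passes its speed limit or range.

## Robot

A 7-joint arm with a two-finger parallel gripper is mounted at the origin on the work surface. World frame = base frame: x ahead of the robot, y to its left, z up, the work surface at z = 0. Lengths are in m, angles in rad, forces in N, time in s.
With the tool pointing down it reaches from about 0.35 to 0.9 m from the base axis. Payload 19.9 kg.
Tool frame: the origin (TCP) lies midway between the tips of the shut fingers; the grasp point (between the pads) lies r.hold_point_z behind it (r.hold_point_z is the distance from the TCP to the grasp point, in m); z points along the fingers, y is the direction in which the jaws open and shut (so a half turn about z gives the same grasp; the last joint's range is limited). The gripper opens to 94 mm and grips with 3 to 60 N. Pads are 16 mm wide; open, the fingers measure 119 mm over their backs; the gripper's body (75 mm by 177 mm) begins 78 mm behind the grasp point.
Start: joints at [-1.145, 0.417, -0.01, 1.614, 0.005, 1.111, -0.053], TCP at [0.282, 0.558, 0.205] pointing down, gripper open.
Joint ranges: [-2.81, 2.81], [-0.39, 2.02], [-1.27, 1.25], [0.06, 2.57], [-1.19, 4.33], [0.19, 2], [-2.82, 2.82]. Speed limits (rad/s): [1.89, 1.89, 2.39, 2.39, 3.01, 3.01, 3.01].

## Interface

Orientations are given as [roll, pitch, yaw] about the fixed x, y, z axes, in that order (R = Rz(yaw) Ry(pitch) Rx(roll)).
In Python, from bench import r gives the robot as it stands. The module is installed in compiled form; this text tells all that it offers.
- The arm moves only by the tool move_arm, never from a script. Its argument "commands" is a list of rows, each a list of 3 entries, a list of its own where there are three numbers: the turn, a rotation vector about the tool's x, y, z in rad, then the shift along the tool's x, y, z in m, then the opening, from 0 (shut) to 1 (fully open). A call has 1 to 20 rows; each row shifts and turns the commanded pose from where the row before left it, along the tool's axes as they then stand; what a row does not reach is not made up. A row lasts 1/8 s, in which the tool goes at most 62.5 mm and 10.7 degrees, less where a joint would pass 70% of its speed; a pose out of reach is approached as far as the arm can. A call with a gripper value outside its range is refused whole. The fingers move at their own pace and stop on an object; "squeeze" is the grip in N (left out, the last holds). Time passes only in rows, so rows that do not move let the fingers close. It gives the time, the measured TCP pose, the force and the opening at its end, in the units of the state.
- r.get_obs(): the state, without advancing time (a new reading comes with each control period).
- r.capture(name): name is "scene" or "top" or "wrist"; returns a dict with "image" (480x640x3 uint8, red, green, blue), "z_map" (480x640 float32, m along the optical axis (not along the pixel's ray), 0 where there is no reading), "intrinsics" (3x3 intrinsics, pixels), "camera_from_world" (4x4, takes a point from world to camera coordinates); the wrist camera has in their place "tool_from_camera" (4x4, takes a point from camera to tool coordinates, whose origin is the TCP and whose axes are the flange's). Camera axes: x right, y up, looking along -z (the intrinsics and any distortion apply to the point x, -y, -z); pixel columns grow to the right and rows downward; lengths in m; the calibration is good to about 2 mm. A picture is of the moment at which its call begins: read the wrist's pose just before it.
- r.finish_job(): hands the job in, once; it reports no verdict.
The state is a dict: "time_s": time; "joints": joint angles; "joint_vel": joint speeds; "joint_torque": joint torques, N m; "position": TCP position; "ee_rot": TCP orientation; "wrist_force": force on the tool from outside, world axes, zero at the start; "moment": the same for the moment, N m; "opening": finger opening in m.
Only numpy, scipy, OpenCV 4.12 (cv2) and the standard library are available. Lean on these libraries where they do the work, as an engineer would, in place of code of your own. Each camera call takes 0.05 s, during which the arm holds its last target.

## Working session

There is one attempt and no reset: what is moved stays moved. The work goes in short steps, Python scripts to look and compute and a tool call to move; the robot and the scene stay as the last step left them, time stands still between calls to the robot, and variables do not carry over. Pictures are saved under pics/ and viewed, and the job is handed in when it is done.

Besides the shell and the picture viewer there is one more tool, called after "Call:" by a JSON object that holds its "name" and its "arguments", one argument or row to a line. move_arm: Moves the arm, as the interface text tells. Its arguments: {"type":"object","properties":{"commands":{"type":"array","items":{"type":"array"}},"squeeze":{"type":"number"}},"required":["commands"]}

```bash
mkdir -p pics
python3 - <<'E'
from bench import r
import cv2,numpy as np
o=r.get_obs();print({k:np.round(v,4).tolist() for k,v in o.items()},r.hold_point_z)
for n in("scene","top","wrist"):
    c=r.capture(n);cv2.imwrite(f"pics/{n}0.png",c["image"][:,:,::-1]);np.savez(f"{n}0.npz",**c)
    print(n,c["intrinsics"].tolist(),[ (k,np.round(c[k],4).tolist()) for k in c if "from" in k])
    print([k for k in c])
E
```

```text
{'time_s': 0.0, 'joints': [-1.1445, 0.418, -0.0103, 1.6142, 0.0047, 1.1107, -0.053], 'joint_vel': [0.0002, 0.0018, 0.0, -0.0015, -0.0004, -0.001, -0.0], 'joint_torque': [0.0002, -85.1258, 0.6387, -42.5985, -0.0489, 0.0187, 0.0001], 'position': [0.2817, 0.5575, 0.2048], 'ee_rot': [-3.1404, 0.0001, 2.6738], 'wrist_force': [0.5536, 0.2203, 0.295], 'moment': [-0.0579, -0.0047, -0.0071], 'opening': 0.0939} 0.0188
scene [[559.2580139012829, 0.0, 325.85719381770264], [0.0, 559.2580139012829, 237.07376065853364], [0.0, 0.0, 1.0]] [('camera_from_world', [[0.0289, 0.9995, 0.0112, -0.0263], [-0.7405, 0.0138, 0.6719, 0.3234], [0.6715, -0.0277, 0.7405, -1.6472], [0.0, 0.0, 0.0, 1.0]])]
['image', 'z_map', 'intrinsics', 'camera_from_world']
top [[558.8009095345041, 0.0, 325.15345829330784], [0.0, 558.8009095345041, 231.44215862428482], [0.0, 0.0, 1.0]] [('camera_from_world', [[-0.01, -0.9999, 0.0024, 0.0113], [0.9981, -0.0099, 0.0613, -0.5464], [-0.0613, 0.003, 0.9981, -1.3589], [0.0, 0.0, 0.0, 1.0]])]
['image', 'z_map', 'intrinsics', 'camera_from_world']
wrist [[356.6095863812245, 0.0, 317.1750007410069], [0.0, 356.6095863812245, 240.0163747206731], [0.0, 0.0, 1.0]] [('tool_from_camera', [[0.0002, 0.9646, 0.2635, 0.0757], [1.0, -0.0002, 0.0002, -0.0005], [0.0002, 0.2635, -0.9646, -0.1796], [0.0, 0.0, 0.0, 1.0]])]
['image', 'z_map', 'intrinsics', 'tool_from_camera']
```

View pics/scene0.png

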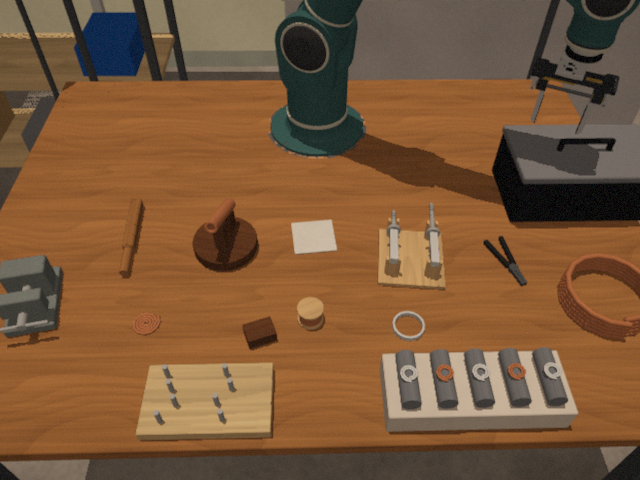

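View pics/top0.png

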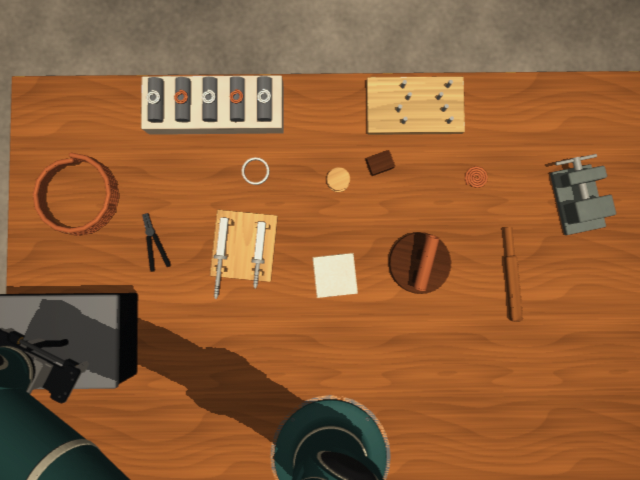

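View pics/wrist0.png

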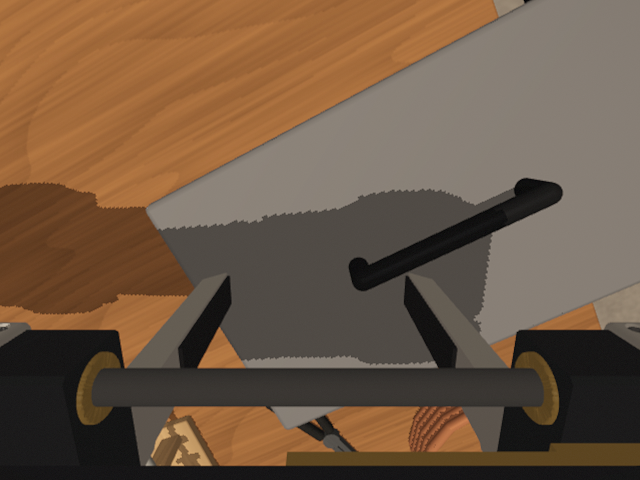

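```bash
cat > h.py <<'E'
import numpy as np,cv2
def load(n): return dict(np.load(n))
def w_from_px(c,u,v,z=None,d=None):
    """pixel -> world; d depth or plane height z"""
    K=c["intrinsics"];T=np.linalg.inv(c["camera_from_world"])
    ray=np.array([(u-K[0,2])/K[0,0],-(v-K[1,2])/K[1,1],-1.])
    o=T[:3,3];dr=T[:3,:3]@ray
    if z is not None: d=(z-o[2])/dr[2]
    if d is None: d=c["z_map"][int(round(v)),int(round(u))]
    return o+d*dr
E
python3 - <<'E'
import cv2
a=cv2.imread("pics/top0.png")
x=cv2.resize(a[200:310,195:295],None,fx=5,fy=5,interpolation=cv2.INTER_CUBIC)
y=cv2.resize(a[220:305,380:460],None,fx=6,fy=6,interpolation=cv2.INTER_CUBIC)
cv2.imwrite("pics/c1.png",x);cv2.imwrite("pics/c2.png",y)
a=cv2.imread("pics/scene0.png")
cv2.imwrite("pics/c3.png",cv2.resize(a[190:280,185:265],None,fx=6,fy=6,interpolation=cv2.INTER_CUBIC))
cv2.imwrite("pics/c4.png",cv2.resize(a[195:295,370:450],None,fx=6,fy=6,interpolation=cv2.INTER_CUBIC))
E
```

```text
(no output)
```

View pics/c1.png

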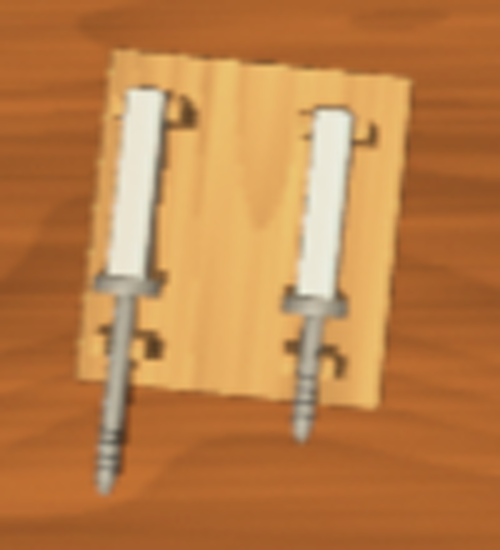

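View pics/c2.png

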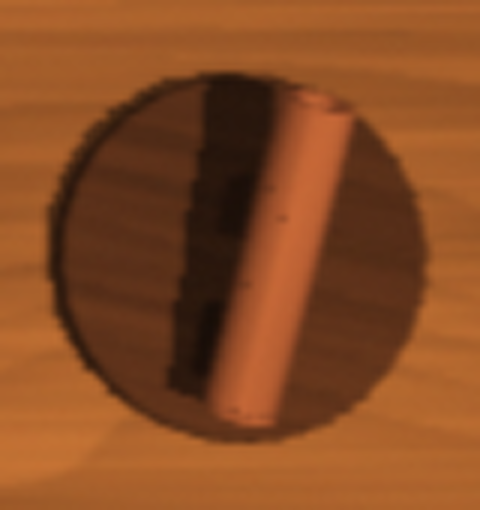

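View pics/c3.png

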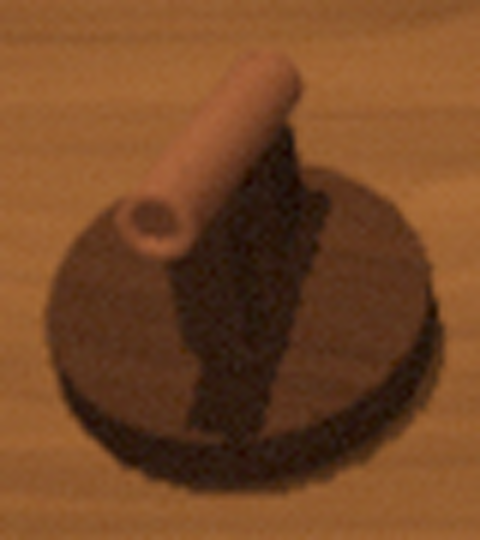

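View pics/c4.png

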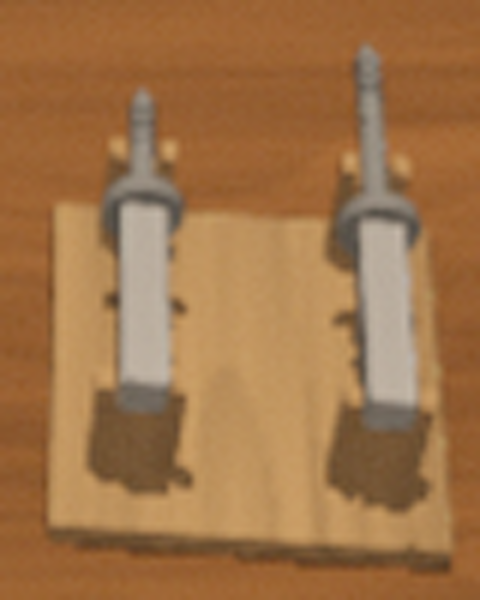

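```bash
cat >> h.py <<'E'
def cloud(c,u0,u1,v0,v1):
    vs,us=np.mgrid[v0:v1,u0:u1];d=c["z_map"][v0:v1,u0:u1]
    K=c["intrinsics"];T=np.linalg.inv(c["camera_from_world"])
    P=np.stack([(us-K[0,2])/K[0,0]*d,-(vs-K[1,2])/K[1,1]*d,-d],-1)@T[:3,:3].T+T[:3,3]
    m=d>0
    return P[m],c["image"][v0:v1,u0:u1][m].astype(int),np.stack([us[m],vs[m]],1)
E
python3 - <<'E'
from h import *
t=load("top0.npz");s=load("scene0.npz")
print("px based top:")
f=lambda x,o:(x+.5)/5-.5+o
for nm,x,y,z in [("Lend",146,88,.069),("Lcol/handle",126,276,.069),("Ltip",105,492,.060),("Send",332,108,.069),("Scol",316,297,.069),("Stip",302,440,.06)]:
    print(nm,w_from_px(t,f(x,195),f(y,200),z=z).round(4))
g=lambda x,o:(x+.5)/6-.5+o
for nm,x,y,z in [("Ltip",368,50,.06),("Lend",392,408,.069),("Stip",142,92,.06),("mouth",155,222,.13)]:
    u0,v0=(370,195) if nm!="mouth" else (185,190)
    print("scene",nm,w_from_px(s,g(x,u0),g(y,v0),z=z).round(4))
print("top mouth up edge",w_from_px(t,g(322,380),g(100,220),z=.14).round(4))
for u,v in [(315,255),(355,253),(357,294),(317,297)]: print("card",w_from_px(t,u,v,z=.003).round(4))
for c,b in((t,(195,295,205,305)),(s,(370,450,195,295))):
    P,C,uv=cloud(c,*b)
    for lo,hi in((.05,.075),):
        m=(P[:,2]>lo)&(P[:,2]<.08)
        print("rest cloud",m.sum(),P[m].min(0).round(3),P[m].max(0).round(3))
        Q=P[m]
        print(np.percentile(Q[:,2],[5,50,95]).round(4))
from scipy.optimize import least_squares
for n,c,b in(("top",t,(380,460,220,305)),("scene",s,(185,265,190,280))):
    P,C,uv=cloud(c,*b)
    print(n,"foot top z",np.median(P[(P[:,2]>.02)&(P[:,2]<.04)][:,2]), "table",np.median(P[P[:,2]<.012][:,2]))
    F=P[(P[:,2]>.022)&(P[:,2]<.036)];print("foot c",((F.min(0)+F.max(0))/2).round(4))
    Q=P[(P[:,2]>.085)]
    print(n,len(Q),Q.min(0).round(3),Q.max(0).round(3))
    # cylinder axis: point p at + dir(yaw,pitch)
    def res(p,R=.0145):
        d=np.array([np.cos(p[2])*np.cos(p[3]),np.sin(p[2])*np.cos(p[3]),np.sin(p[3])])
        o=np.array([Q[:,0].mean(),p[0],p[1]]);w=Q-o
        return np.linalg.norm(w-np.outer(w@d,d),axis=1)-R
    b=least_squares(res,[Q[:,1].mean(),.1,0,.35],loss="soft_l1",f_scale=.002)
    p=b.x;d=np.array([np.cos(p[2])*np.cos(p[3]),np.sin(p[2])*np.cos(p[3]),np.sin(p[3])]);o=np.array([Q[:,0].mean(),p[0],p[1]])
    a=(Q-o)@d
    print("axis",o.round(4),"yaw,pitch",p[2:].round(4),"rms",np.sqrt((res(p)**2).mean()), "mouth",np.sort(a)[-5:].round(4),(o+d*np.percentile(a,99)).round(4),"z=.13 at",(o+d*(.13-o[2])/d[2]).round(4))
E
```

```text
px based top:
Lend [0.5794 0.2459 0.069 ]
Lcol/handle [0.4904 0.2553 0.069 ]
Ltip [0.3886 0.2667 0.06  ]
Send [0.5691 0.1578 0.069 ]
Scol [0.4796 0.1656 0.069 ]
Stip [0.4121 0.1735 0.06  ]
scene Ltip [0.3847 0.2686 0.06  ]
scene Lend [0.5787 0.2457 0.069 ]
scene Stip [0.4069 0.1747 0.06  ]
scene mouth [ 0.52  -0.237  0.13 ]
top mouth up edge [ 0.5257 -0.2359  0.14  ]
card [0.489  0.0316 0.003 ]
card [ 0.493  -0.0677  0.003 ]
card [ 0.3917 -0.0713  0.003 ]
card [0.3853 0.0275 0.003 ]
rest cloud 1112 [0.388 0.14  0.051] [0.578 0.271 0.079]
[0.0582 0.0673 0.0741]
rest cloud 1116 [0.387 0.14  0.05 ] [0.58  0.272 0.08 ]
[0.0553 0.0681 0.0741]
top foot top z 0.03025193065425913 table 0.0005298332256284954
foot c [ 0.468  -0.2244  0.029 ]
top 731 [ 0.404 -0.25   0.086] [ 0.53  -0.198  0.146]
axis [ 0.468  -0.225   0.1087] yaw,pitch [-0.2007  0.3549] rms 0.002677167986050363 mouth [0.0636 0.0637 0.064  0.064  0.0647] [ 0.5261 -0.2368  0.1307] z=.13 at [ 0.5244 -0.2364  0.13  ]
scene foot top z 0.03155657533630363 table 0.0019768059853174647
foot c [ 0.4699 -0.2249  0.029 ]
scene 574 [ 0.4   -0.251  0.085] [ 0.534 -0.199  0.146]
axis [ 0.4814 -0.2273  0.1148] yaw,pitch [-0.1924  0.355 ] rms 0.004493164863449352 mouth [0.052  0.0522 0.0524 0.0525 0.0531] [ 0.5284 -0.2365  0.1326] z=.13 at [ 0.5216 -0.2352  0.13  ]
```

```bash
cat >> h.py <<'E'
from scipy.spatial.transform import Rotation as Ro
def Rot(rpy): return Ro.from_euler("xyz",rpy)
def plan(pos,rpy,tpos,tR):
    """total turn (tool rotvec) then total shift in new tool axes; and shift in the present axes"""
    R=Rot(rpy);tR=tR if isinstance(tR,Ro) else Rot(tR)
    d=np.array(tpos)-np.array(pos)
    print("turn",(R.inv()*tR).as_rotvec().round(4),"shift new axes",tR.inv().apply(d).round(4),"shift old axes",R.inv().apply(d).round(4),"dist",np.linalg.norm(d).round(4))
def toolR(yaw,pitch):
    """tool x against rod x (rod x = yaw, pitched up by pitch), tool z downish"""
    d=np.array([np.cos(yaw)*np.cos(pitch),np.sin(yaw)*np.cos(pitch),np.sin(pitch)])
    x=-d; y=np.cross([0,0,-1],x);y/=np.linalg.norm(y);z=np.cross(x,y)
    return Ro.from_matrix(np.stack([x,y,z],1))
E
python3 - <<'E'
from h import *
from bench import r
o=r.get_obs()
tR=toolR(-.108,0);print(tR.as_euler("xyz"))
plan(o["position"],o["ee_rot"],[.531,.2514,.21],tR)
t=load("top0.npz");P,C,uv=cloud(t,0,140,285,395);print("toolbox z",np.percentile(P[:,2],[30,50,70]))
E
```

```text
[3.14159265 0.         3.03359265]
turn [-9.000e-04 -1.000e-04 -3.597e-01] shift new axes [-0.2809 -0.2775 -0.005 ] shift old axes [-0.3606 -0.1609 -0.0048] dist 0.3949
toolbox z [0.14637298 0.14986647 0.1532792 ]
```

Call:
{"name": "move_arm", "arguments": {
  "commands": [
    [[0,0,0],[-0.01,-0.005,-0.01],0.8],
    [[0,0,0],[-0.035,-0.0156,0],0.8],
    [[0,0,0],[-0.035,-0.0156,0],0.8],
    [[0,0,0],[-0.035,-0.0156,0],0.8],
    [[0,0,0],[-0.035,-0.0156,0],0.8],
    [[0,0,0],[-0.035,-0.0156,0],0.8],
    [[0,0,0],[-0.035,-0.0156,0],0.8],
    [[0,0,0],[-0.035,-0.0156,0],0.8],
    [[0,0,0],[-0.035,-0.0156,0],0.8],
    [[0,0,0],[-0.035,-0.0156,0],0.8],
    [[0,0,0],[-0.035,-0.0156,0],0.8],
    [[0,0,-0.09],[0,0,0],0.8],
    [[0,0,-0.09],[0,0,0],0.8],
    [[0,0,-0.09],[0,0,0],0.8],
    [[0,0,-0.09],[0,0,0],0.8],
    [[0,0,0],[0,0,0],0.8],
    [[0,0,0],[0,0,0],0.8]
  ],
  "squeeze": 50
}}

```text
time_s: 2.28
position: [0.5307, 0.2514, 0.2158]
ee_rot: [3.142, 0.0, 3.031]
wrist_force: [-0.9, -0.7, 0.3]
opening: 0.0754
```

Run:
```python
from h import *
from bench import r
o=r.get_obs();np.save("w1_pose.npy",np.r_[o["position"],o["ee_rot"]])
c=r.capture("wrist");cv2.imwrite("pics/w1.png",c["image"][:,:,::-1]);np.savez("w1.npz",**c)
print(o["position"],o["ee_rot"],o["joints"])
```

```text
[0.53067236 0.25143803 0.21578508] [3.14152106e+00 2.60465332e-04 3.03131551e+00] [-0.56935248  0.34030006  0.09374411  1.7030499  -0.03497493  1.09961604
  0.99543743]
```

View pics/w1.png

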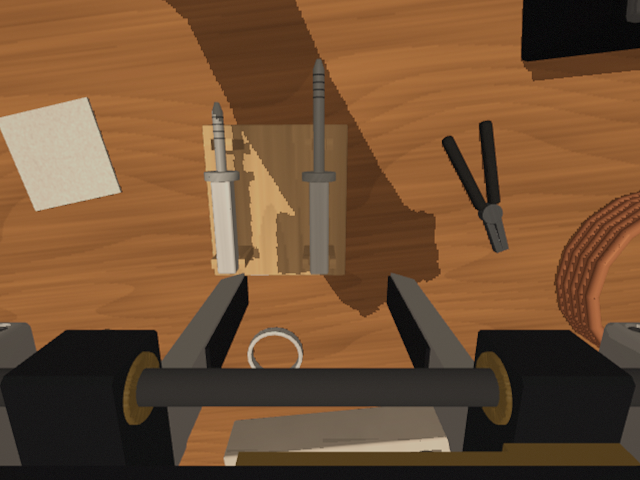

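```bash
cat >> h.py <<'E'
def wr(c,pose):
    """give a wrist capture a camera_from_world"""
    T=np.eye(4);T[:3,:3]=Rot(pose[3:]).as_matrix();T[:3,3]=pose[:3]
    c["camera_from_world"]=np.linalg.inv(T@c["tool_from_camera"]);return c
E
python3 - <<'E'
from h import *
c=wr(load("w1.npz"),np.load("w1_pose.npy"))
for n,u,v,z in[("tip",318.7,61,.06),("collar",318.5,177,.074),("col handle",319,182,.069),("end",319,272,.069),("Stip",216.5,104,.06),("Send",226,272,.069)]:
    print(n,w_from_px(c,u,v,z=z).round(4))
P,C,uv=cloud(c,290,350,55,280)
m=(P[:,2]>.062)&(P[:,2]<.072);Q=P[m];k=np.polyfit(Q[:,0],Q[:,1],1);print(len(Q),k,"yaw",np.arctan(k[0]),Q.min(0),Q.max(0),"y at .531",np.polyval(k,.531), np.median(Q[Q[:,0]>.5][:,2]))
h=Q[Q[:,0]>.505];k=np.polyfit(h[:,0],h[:,1],1);print(k,np.polyval(k,.531))
# card corners from wrist
for u,v in[(0,118),(86,98),(121,191),(36,210)]: print("card",w_from_px(c,u,v,z=.003).round(4))
E
```

```text
tip [0.3882 0.2676 0.06  ]
collar [0.4847 0.2569 0.074 ]
col handle [0.4897 0.2568 0.069 ]
end [0.5761 0.2474 0.069 ]
Stip [0.4127 0.1742 0.06  ]
Send [0.5661 0.1574 0.069 ]
3164 [-0.10518648  0.3080936 ] yaw -0.1048011054270133 [0.38771521 0.2319423  0.06200811] [0.57887196 0.27240167 0.07195009] y at .531 0.25223958089192466 0.06934402051190663
[-0.10621256  0.30868366] 0.25228479066134535
card [ 0.3942 -0.0673  0.003 ]
card [0.3851 0.0274 0.003 ]
card [0.4825 0.0389 0.003 ]
card [ 0.4928 -0.0607  0.003 ]
```

Call:
{"name": "move_arm", "arguments": {
  "commands": [
    [[0,0,0],[-0.0012,0.0007,0.03],0.8],
    [[0,0,0],[0,0,0.03],0.8],
    [[0,0,0],[0,0,0.03],0.7],
    [[0,0,0],[0,0,0.03],0.6],
    [[0,0,0],[0,0,0.03],0.6],
    [[0,0,0],[0,0,0.0245],0.6],
    [[0,0,0],[0,0,0],0.6],
    [[0,0,0],[0,0,0],0.5]
  ]
}}

```text
time_s: 3.32
position: [0.5323, 0.2526, 0.0419]
ee_rot: [3.141, 0.001, 3.033]
wrist_force: [0.7, 0.3, 0.5]
opening: 0.0499
```

Call:
{"name": "move_arm", "arguments": {
  "commands": [
    [[0,0,0],[0,0,0],0.3],
    [[0,0,0],[0,0,0],0.2],
    [[0,0,0],[0,0,0],0.0],
    [[0,0,0],[0,0,0],0.0],
    [[0,0,0],[0,0,0],0.0],
    [[0,0,0],[0,0,0],0.0]
  ],
  "squeeze": 50
}}

```text
time_s: 4.08
position: [0.5319, 0.2524, 0.0412]
ee_rot: [3.141, 0.0, 3.034]
wrist_force: [-0.9, -1.1, 5.8]
opening: 0.0174
```

Call:
{"name": "move_arm", "arguments": {
  "commands": [
    [[0,0,0],[0,0,-0.01],0.0],
    [[0,0,0],[0,0,-0.015],0.0],
    [[0,0,0],[0,0,-0.02],0.0],
    [[0,0,0],[0,0,-0.03],0.0],
    [[0,0,0],[0,0,-0.03],0.0],
    [[0,0,0],[0,0,-0.03],0.0],
    [[0,0,0],[0,0,-0.03],0.0],
    [[0,0,0],[0,0,0],0.0],
    [[0,0,0],[0,0,0],0.0]
  ]
}}

```text
time_s: 5.2
position: [0.5314, 0.2522, 0.2055]
ee_rot: [-3.141, -0.001, 3.034]
wrist_force: [0.2, -0.3, -2.9]
opening: 0.0177
```

```bash
cat > snap.py <<'E'
import sys
from h import *
from bench import r
n=sys.argv[1]
o=r.get_obs();np.save(n+"_pose.npy",np.r_[o["position"],o["ee_rot"]])
for k in sys.argv[2:]:
    c=r.capture(k);cv2.imwrite(f"pics/{n}_{k}.png",c["image"][:,:,::-1]);np.savez(f"{n}_{k}.npz",**c)
print(o["position"].round(4),o["ee_rot"].round(4),o["joints"].round(3),o["wrist_force"].round(2),o["moment"].round(2),o["opening"])
E
python3 snap.py g1 wrist scene
```

```text
[0.5314 0.2522 0.2055] [-3.1412e+00 -5.0000e-04  3.0339e+00] [-0.57   0.352  0.094  1.711 -0.037  1.081  0.999] [ 0.2  -0.35 -2.92] [ 0.03 -0.06 -0.04] 0.01772526283924264
```

View pics/g1_wrist.png

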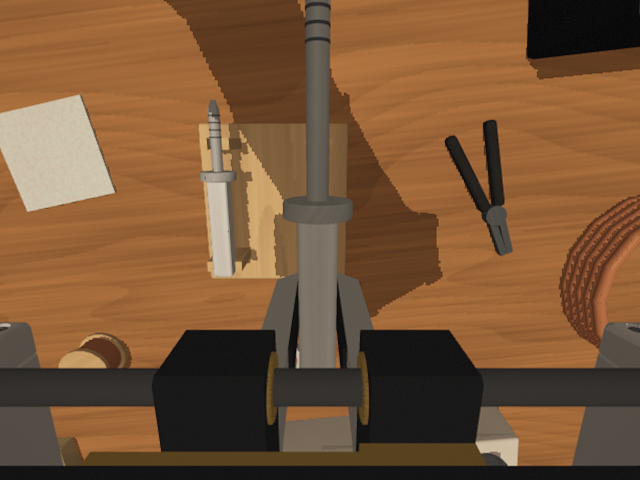

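View pics/g1_scene.png

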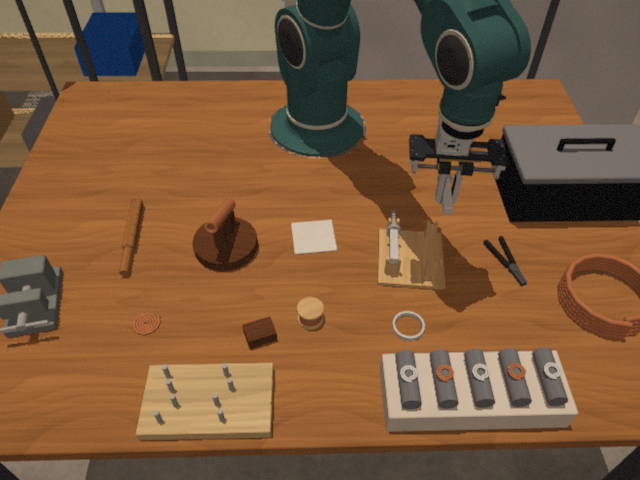

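```bash
cat > rod.py <<'E'
import sys
from h import *
from scipy.optimize import least_squares
def rodfit(c,v0=0,v1=195):
    T=c["tool_from_camera"];c=dict(c);c["camera_from_world"]=np.linalg.inv(T)
    P,C,uv=cloud(c,285,350,v0,v1)
    m=(abs(P[:,2]+.0188)<.02)&(abs(P[:,1])<.015)&(P[:,0]>.052)
    Q=P[m]
    def res(p):
        d=np.array([1,p[2],p[3]]);d/=np.linalg.norm(d);w=Q-np.array([.05,p[0],p[1]])
        return np.linalg.norm(w-np.outer(w@d,d),axis=1)-.005
    b=least_squares(res,[0,-.0188,0,0],loss="soft_l1",f_scale=.0005)
    # collar stop face
    S,_,_=cloud(c,285,350,190,230);k=(abs(S[:,1])>.008)&(abs(S[:,1])<.016)&(abs(S[:,2]+.0188)<.02)
    return b.x,len(Q),np.sqrt((res(b.x)**2).mean()),np.percentile(S[k][:,0],[1,50,99]),Q[:,0].max()
if __name__=="__main__": 
    for a in rodfit(load(sys.argv[1])): print(np.round(a,4))
E
python3 rod.py g1_wrist.npz
python3 - <<'E'
from h import *
c=load("g1_wrist.npz");c["camera_from_world"]=np.linalg.inv(c["tool_from_camera"])
for u,v in[(317,197),(317,199),(300,198),(317,205),(317,150),(317,20),(317,250)]: print(u,v,w_from_px(c,u,v).round(4))
E
```

```text
[-0.0007 -0.0189  0.0004  0.0017]
4614
0.0005
[0.0402 0.0484 0.051 ]
0.1301
317 197 [ 0.0529 -0.0009 -0.0235]
317 199 [ 0.0519 -0.0009 -0.0233]
300 198 [ 0.0508 -0.0089 -0.0129]
317 205 [ 0.0509 -0.0009 -0.0328]
317 150 [ 0.0729 -0.0009 -0.0239]
317 20 [ 0.1219 -0.0009 -0.0234]
317 250 [ 0.0298 -0.0009 -0.0276]
```

Run:
```python
from h import *
from bench import r
o=r.get_obs()
tR=toolR(-.197,.349)
M=np.array([.5245,-.236,.13]);t=M-tR.apply([.11,.04,.10]);print(t,tR.as_euler("xyz"))
plan(o["position"],o["ee_rot"],t,tR)
```

```text
[ 0.58450578 -0.28876541  0.26158692] [3.14159265 0.349      2.94459265]
turn [ 0.0145 -0.35    0.0885] shift new axes [-0.1679 -0.52    0.0008] shift old axes [-0.111  -0.5321 -0.0562] dist 0.5464
```

Call:
{"name": "move_arm", "arguments": {
  "commands": [
    [[0,0,0],[-0.004,-0.015,-0.004],0.0],
    [[0,0,0],[-0.008,-0.03,-0.004],0.0],
    [[0,0,0],[-0.008,-0.038,-0.004],0.0],
    [[0,0,0],[-0.008,-0.038,-0.004],0.0],
    [[0,0,0],[-0.008,-0.038,-0.004],0.0],
    [[0,0,0],[-0.008,-0.038,-0.004],0.0],
    [[0,0,0],[-0.008,-0.038,-0.004],0.0],
    [[0,0,0],[-0.008,-0.038,-0.004],0.0],
    [[0,0,0],[-0.008,-0.038,-0.004],0.0],
    [[0,0,0],[-0.008,-0.038,-0.004],0.0],
    [[0,0,0],[-0.008,-0.038,-0.004],0.0],
    [[0,0,0],[-0.008,-0.038,-0.004],0.0],
    [[0,0,0],[-0.008,-0.038,-0.004],0.0],
    [[0,0,0],[-0.008,-0.038,-0.004],0.0],
    [[0,0,0],[-0.003,-0.03,0],0.0],
    [[0,0,0],[0,-0.0,0],0.0]
  ]
}}

```text
time_s: 7.3
position: [0.5833, -0.2911, 0.2615]
ee_rot: [-3.14, -0.001, 3.029]
wrist_force: [0.3, 0.2, -1.0]
opening: 0.0173
```

Call:
{"name": "move_arm", "arguments": {
  "commands": [
    [[0.002,-0.05,0.0125],[0,0,0],0.0],
    [[0.002,-0.05,0.0125],[0,0,0],0.0],
    [[0.002,-0.05,0.0125],[0,0,0],0.0],
    [[0.002,-0.05,0.0125],[0,0,0],0.0],
    [[0.002,-0.05,0.0125],[0,0,0],0.0],
    [[0.002,-0.05,0.0125],[0,0,0],0.0],
    [[0.002,-0.05,0.0125],[0,0,0],0.0],
    [[0,0,0],[0,0,0],0.0],
    [[0,0,0],[0,0,0],0.0]
  ]
}}

```text
time_s: 8.43
position: [0.585, -0.2873, 0.2621]
ee_rot: [3.14, 0.349, 2.946]
wrist_force: [0.5, 0.9, -1.7]
opening: 0.0175
```

```bash
python3 snap.py v1 wrist; python3 rod.py v1_wrist.npz
```

```text
[ 0.585  -0.2873  0.2621] [3.1402 0.3492 2.9458] [ 0.178  0.241  0.327  1.787 -0.246  0.803  2.002] [ 0.54  0.91 -1.65] [0.12 0.43 0.  ] 0.01748231671010156
[-0.0006 -0.0186  0.0001  0.0013]
4625
0.0005
[0.0399 0.0483 0.0509]
0.1298
```

View pics/v1_wrist.png

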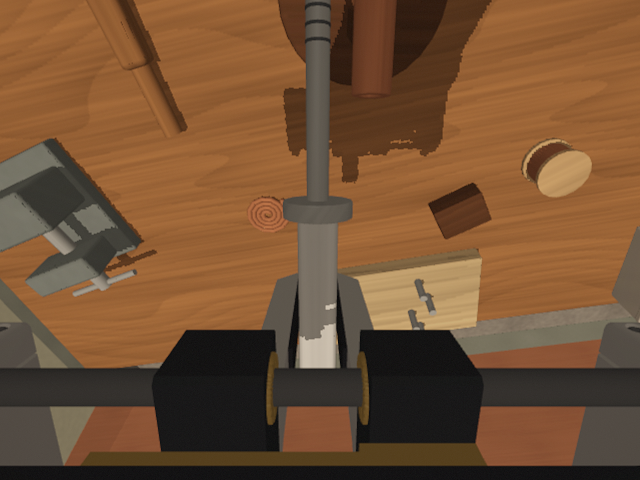

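```bash
cat > tube.py <<'E'
import sys
from h import *
from scipy.optimize import least_squares
c=load(sys.argv[1]+"_wrist.npz");pose=np.load(sys.argv[1]+"_pose.npy");b=[int(x) for x in sys.argv[2:6]]
c["camera_from_world"]=np.linalg.inv(c["tool_from_camera"])
P,C,uv=cloud(c,*b)
z0=np.percentile(P[:,2],1);print("zmin",z0)
Q=P[P[:,2]<z0+.018]
def res(p):
    d=np.array([1,p[2],p[3]]);d/=np.linalg.norm(d);w=Q-np.array([.1,p[0],p[1]])
    return np.linalg.norm(w-np.outer(w@d,d),axis=1)-.0145
f=least_squares(res,[Q[:,1].mean(),z0+.0145,0,0],loss="soft_l1",f_scale=.0005);p=f.x
e=abs(res(p));x=Q[e<.0015][:,0]
print("tool frame: axis y,z at x=.1",p[:2].round(4),"slopes",p[2:].round(4),"mouth x",np.percentile(x,[0,.5,1,2]).round(4),x.max().round(3),"n",len(Q),"mae",e.mean().round(5))
mx=np.percentile(x,.5);m=np.array([mx,p[0]+(mx-.1)*p[2],p[1]+(mx-.1)*p[3]])
R=Rot(pose[3:]);d=R.apply([1,p[2],p[3]]);print("mouth tool",m.round(4),"world",(R.apply(m)+pose[:3]).round(4),"yaw",np.arctan2(-d[1],-d[0]),"pitch",np.arcsin(-d[2]/np.linalg.norm(d)))
E
python3 tube.py v1 350 400 0 98
```

```text
zmin 0.08520596056957644
tool frame: axis y,z at x=.1 [0.0385 0.1009] slopes [ 0.0089 -0.0004] mouth x [0.1082 0.1086 0.109  0.1096] 0.17 n 3929 mae 0.00051
mouth tool [0.1086 0.0386 0.1009] world [ 0.5263 -0.2362  0.1302] yaw -0.205296114731155 pitch 0.34879822416806094
```

Call:
{"name": "move_arm", "arguments": {
  "commands": [
    [[0,0,0.009],[0,0,0],0.0],
    [[0,0,0],[-0.02,0,0],0.0],
    [[0,0,0],[-0.03,0,0],0.0],
    [[0,0,0],[-0.01,0.0182,0],0.0],
    [[0,0,0],[0,0.02,0.0095],0.0],
    [[0,0,0],[0,0,0.03],0.0],
    [[0,0,0],[0,0,0.03],0.0],
    [[0,0,0],[0,0,0.03],0.0],
    [[0,0,0],[0,0,0.02],0.0],
    [[0,0,0],[0,0,0],0.0],
    [[0,0,0],[0,0,0],0.0],
    [[0,0,0],[0,0,0],0.0]
  ]
}}

```text
time_s: 9.98
position: [0.6885, -0.2697, 0.1719]
ee_rot: [3.137, 0.352, 2.935]
wrist_force: [0.5, -0.3, -2.9]
opening: 0.0175
```

```bash
python3 snap.py s1 wrist scene top; python3 rod.py s1_wrist.npz
python3 - <<'E'
from h import *
p=np.load("s1_pose.npy");R=Rot(p[3:])
M=np.array([.5263,-.2362,.1302])
print("mouth in tool now",R.inv().apply(M-p[:3]).round(4), "tube dir", R.inv().apply(-toolR(-.205,.349).as_matrix()[:,0]).round(4))
for n in("scene","top"):
    c=load(f"s1_{n}.npz");X=c["camera_from_world"]@np.r_[M,1];K=c["intrinsics"];q=K@np.array([X[0],-X[1],-X[2]]);u,v=(q[:2]/q[2]).astype(int);print(n,u,v)
    a=c["image"][v-50:v+50,u-60:u+60,::-1];cv2.imwrite(f"pics/s1c_{n}.png",cv2.resize(a,None,fx=6,fy=6,interpolation=cv2.INTER_CUBIC))
E
```

```text
[ 0.6885 -0.2697  0.1719] [3.137  0.3518 2.9355] [ 0.152  0.484  0.276  1.668 -0.306  0.677  1.949] [ 0.47 -0.29 -2.92] [ 0.13  0.39 -0.07] 0.017489717021918958
[-0.0006 -0.0185  0.0001  0.0013]
4614
0.0005
[0.0399 0.0483 0.0509]
0.1298
mouth in tool now [ 0.1698 -0.0003 -0.0179] tube dir [-1.      0.001   0.0028]
scene 210 228
top 432 236
```

View pics/s1c_scene.png

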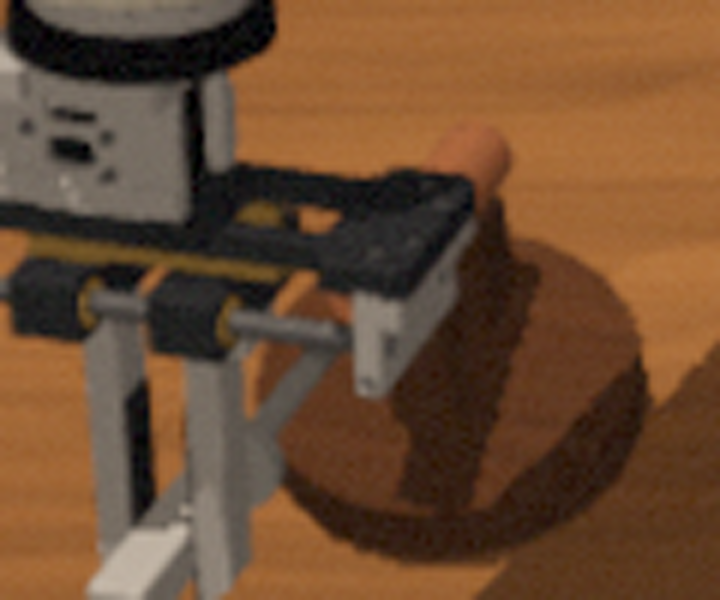

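View pics/s1c_top.png

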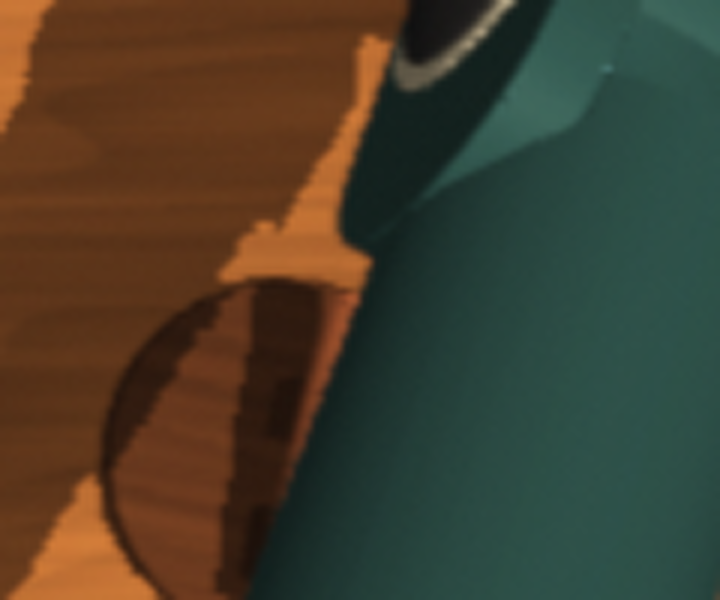

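Call:
{"name": "move_arm", "arguments": {
  "commands": [
    [[0,0,0],[0.01,0,0],0.0],
    [[0,0,0],[0.01,0,0],0.0],
    [[0,0,0],[0.01,0,0],0.0],
    [[0,0,0],[0.008,0,0],0.0],
    [[0,0,0],[0.008,0,0],0.0],
    [[0,0,0],[0.008,0,0],0.0],
    [[0,0,0],[0,0,0],0.0]
  ]
}}

```text
time_s: 11.0
position: [0.638, -0.2591, 0.1518]
ee_rot: [3.137, 0.35, 2.935]
wrist_force: [0.9, -0.4, -1.8]
opening: 0.0177
```

```bash
python3 snap.py s2 wrist; python3 rod.py s2_wrist.npz
python3 - <<'E'
from h import *
p=np.load("s2_pose.npy");R=Rot(p[3:])
M=np.array([.5263,-.2362,.1302])
print("mouth in tool now",R.inv().apply(M-p[:3]).round(4), "tube dir", R.inv().apply(-toolR(-.205,.349).as_matrix()[:,0]).round(4))
E
```

```text
[ 0.638  -0.2591  0.1518] [3.1368 0.3498 2.9353] [ 0.161  0.422  0.266  1.813 -0.313  0.595  1.983] [ 0.91 -0.39 -1.83] [ 0.13  0.4  -0.02] 0.017659498341485357
[-0.0005 -0.0157 -0.0048 -0.1856]
6548
0.0036
[0.0399 0.0483 0.0509]
0.1276
mouth in tool now [ 0.1146 -0.0004 -0.0188] tube dir [-1.0e+00  1.2e-03  9.0e-04]
```

View pics/s2_wrist.png

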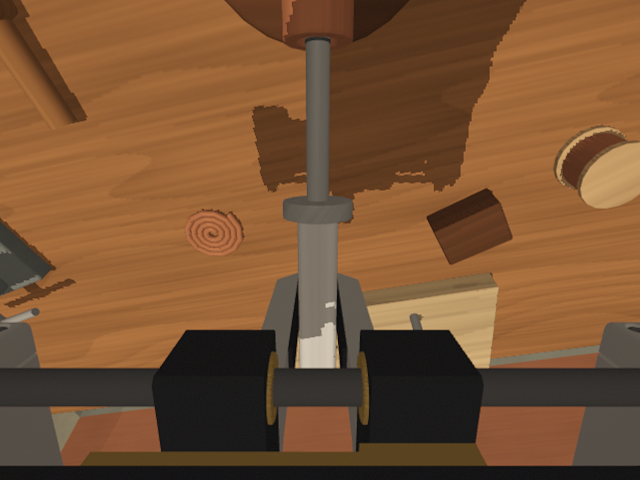

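Call:
{"name": "move_arm", "arguments": {
  "commands": [
    [[0,0,0],[0.01,0,0],0.0],
    [[0,0,0],[0.01,0,0],0.0],
    [[0,0,0],[0.01,0,0],0.0],
    [[0,0,0],[0.01,0,0],0.0],
    [[0,0,0],[0.01,0,0],0.0],
    [[0,0,0],[0.006,0,0],0.0],
    [[0,0,0],[0.003,0,0],0.0],
    [[0,0,0],[0,0,0],0.0]
  ]
}}

```text
time_s: 12.05
position: [0.5843, -0.2478, 0.1318]
ee_rot: [3.137, 0.35, 2.936]
wrist_force: [-0.1, 0.3, -2.3]
opening: 0.0176
```

```bash
python3 snap.py s3 wrist
python3 - <<'E'
from h import *
p=np.load("s3_pose.npy");R=Rot(p[3:])
M=np.array([.5263,-.2362,.1302])
print("mouth in tool now",R.inv().apply(M-p[:3]).round(4), "tube dir", R.inv().apply(-toolR(-.205,.349).as_matrix()[:,0]).round(4))
E
```

```text
[ 0.5843 -0.2478  0.1318] [3.1369 0.3503 2.9356] [ 0.179  0.36   0.251  1.959 -0.328  0.51   2.026] [-0.12  0.32 -2.35] [ 0.09  0.45 -0.03] 0.017629797649022144
mouth in tool now [ 0.0561 -0.0005 -0.0188] tube dir [-1.      0.001   0.0013]
```

View pics/s3_wrist.png

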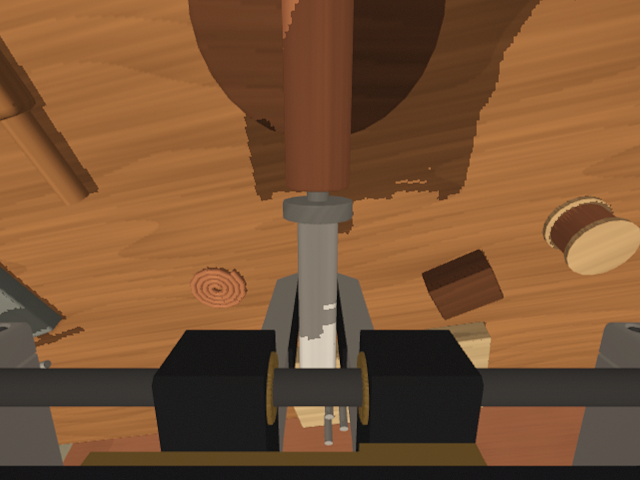

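Collar is about 5 mm from the mouth (rows 190–198), with little force. I'll creep in until it stops.

Call:
{"name": "move_arm", "arguments": {
  "commands": [
    [[0,0,0],[0.002,0,0],0.0],
    [[0,0,0],[0.0015,0,0],0.0],
    [[0,0,0],[0.001,0,0],0.0],
    [[0,0,0],[0.001,0,0],0.0],
    [[0,0,0],[0,0,0],0.0]
  ]
}}

```text
time_s: 12.72
position: [0.5795, -0.2467, 0.1301]
ee_rot: [3.137, 0.351, 2.936]
wrist_force: [3.5, -0.8, -2.8]
opening: 0.0176
```

Call:
{"name": "move_arm", "arguments": {
  "commands": [
    [[0,0,0],[0.001,0,0],0.0],
    [[0,0,0],[0.001,0,0],0.0],
    [[0,0,0],[0,0,0],0.0]
  ]
}}

```text
time_s: 13.1
position: [0.5794, -0.2467, 0.1305]
ee_rot: [3.138, 0.354, 2.936]
wrist_force: [12.5, -3.1, -2.7]
opening: 0.0172
```

```bash
python3 snap.py s4 wrist
python3 - <<'E'
from h import *
p=np.load("s4_pose.npy");R=Rot(p[3:])
M=np.array([.5263,-.2362,.1302])
print("mouth in tool now",R.inv().apply(M-p[:3]).round(4))
a=cv2.imread("pics/s4_wrist.png")[130:290,240:400];cv2.imwrite("pics/s4c.png",cv2.resize(a,None,fx=3.5,fy=3.5,interpolation=cv2.INTER_CUBIC))
E
```

```text
[ 0.5794 -0.2467  0.1305] [3.1377 0.3544 2.936 ] [ 0.182  0.353  0.248  1.975 -0.331  0.497  2.032] [12.52 -3.11 -2.72] [-0.41 -2.42 -0.03] 0.017219169959159467
mouth in tool now [ 0.0509 -0.0005 -0.0185]
```

View pics/s4c.png

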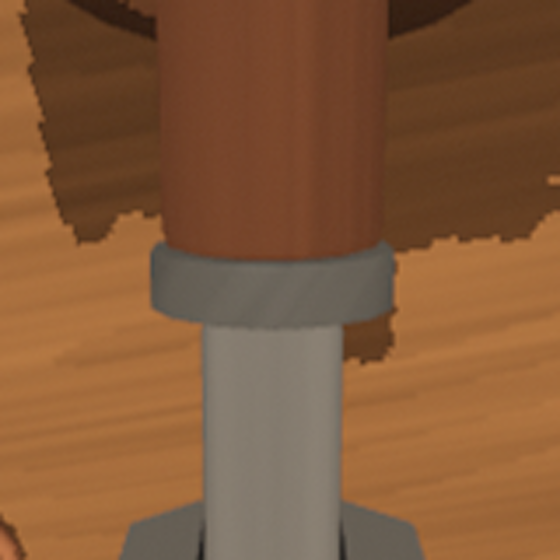

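Call:
{"name": "move_arm", "arguments": {
  "commands": [
    [[0,0,0],[0,0,0],0.0],
    [[0,0,0],[0,0,0],0.0],
    [[0,0,0],[-0.002,0,0],0.0],
    [[0,0,0],[-0.006,0,0],0.0],
    [[0,0,0],[-0.01,0,0],0.0],
    [[0,0,0],[-0.01,0,0],0.0],
    [[0,0,0],[-0.01,0,0],0.0],
    [[0,0,0],[-0.01,0,0],0.0],
    [[0,0,0],[-0.01,0,0],0.0],
    [[0,0,0],[-0.01,0,0],0.0],
    [[0,0,0],[-0.01,0,0],0.0],
    [[0,0,0],[-0.01,0,0],0.0],
    [[0,0,0],[-0.01,0,0],0.0],
    [[0,0,0],[-0.01,0,0],0.0],
    [[0,0,0],[-0.01,0,0],0.0],
    [[0,0,0],[-0.01,0,0],0.0],
    [[0,0,0],[0,0,0],0.0],
    [[0,0,0],[0,0,0],0.0]
  ]
}}

```text
time_s: 15.4
position: [0.6948, -0.2709, 0.1729]
ee_rot: [3.137, 0.35, 2.935]
wrist_force: [-1.0, -0.2, -2.9]
opening: 0.0173
```

```bash
python3 snap.py e1 wrist; python3 rod.py e1_wrist.npz
python3 - <<'E'
from h import *
p=np.load("e1_pose.npy");R=Rot(p[3:])
M=np.array([.5263,-.2362,.1302])
print("mouth in tool now",R.inv().apply(M-p[:3]).round(4))
tR=toolR(-.107,0)
card=np.array([[.489,.0316],[.493,-.0677],[.3917,-.0713],[.3853,.0275],[.3942,-.0673],[.3851,.0274],[.4825,.0389],[.4928,-.0607]]).reshape(2,4,2).mean(1);print("card",card)
c=np.r_[card.mean(0),.108]
for yaw in (-.2,0.0):
    tR=toolR(yaw,0);t=c-tR.apply([.146,-.0005,-.0187]);print(yaw,t,tR.as_euler("xyz"));plan(p[:3],p[3:],t,tR)
E
```

```text
[ 0.6948 -0.2709  0.1729] [3.1368 0.3497 2.9355] [ 0.151  0.495  0.277  1.649 -0.306  0.688  1.945] [-1.03 -0.16 -2.92] [ 0.12  0.49 -0.  ] 0.017272868789188118
[-0.0006 -0.0185 -0.0004  0.0015]
4609
0.0005
[0.0399 0.0483 0.0509]
0.1297
mouth in tool now [ 0.1762 -0.0005 -0.0189]
card [[ 0.43975  -0.019975]
 [ 0.43865  -0.015425]]
-0.2 [ 0.58238906 -0.04621569  0.0893    ] [3.14159265 0.         2.94159265]
turn [ 0.0037  0.3498 -0.0052] shift new axes [0.1548 0.1978 0.0836] shift old axes [0.1752 0.1968 0.026 ] dist 0.2647
0.0 [ 0.5852 -0.0172  0.0893] [3.14159265 0.         3.14159265]
turn [-0.0313  0.349  -0.2032] shift new axes [0.1096 0.2537 0.0836] shift old axes [0.1782 0.2257 0.025 ] dist 0.2887
```

View pics/e1_wrist.png

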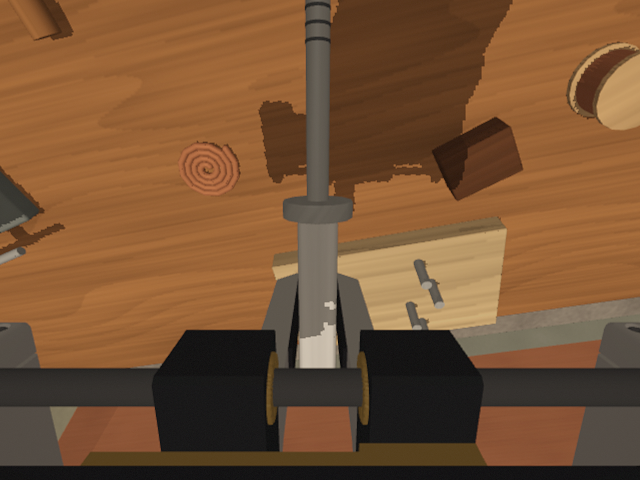

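Call:
{"name": "move_arm", "arguments": {
  "commands": [
    [[0,0.05,0],[0,0,0],0.0],
    [[0.001,0.075,-0.001],[0,0,0],0.0],
    [[0.001,0.075,-0.002],[0,0,0],0.0],
    [[0.001,0.075,-0.002],[0,0,0],0.0],
    [[0.001,0.075,0],[0,0,0],0.0],
    [[0,0,0],[0,0.018,0],0.0],
    [[0,0,0],[0,0.03,0],0.0],
    [[0,0,0],[0,0.03,0],0.0],
    [[0,0,0],[0,0.03,0],0.0],
    [[0,0,0],[0,0.03,0],0.0],
    [[0,0,0],[0.02,0.03,0],0.0],
    [[0,0,0],[0.03,0.03,0],0.0],
    [[0,0,0],[0.035,0,0],0.0],
    [[0,0,0],[0.035,0,0],0.0],
    [[0,0,0],[0.035,0,0.01],0.0],
    [[0,0,0],[0,0,0.02],0.0],
    [[0,0,0],[0,0,0.02],0.0],
    [[0,0,0],[0,0,0.02],0.0],
    [[0,0,0],[0,0,0.0136],0.0],
    [[0,0,0],[0,0,0],0.0]
  ]
}}

```text
time_s: 17.95
position: [0.582, -0.0457, 0.0889]
ee_rot: [-3.141, -0.001, 2.942]
wrist_force: [-1.0, 0.1, -2.2]
opening: 0.0177
```

Call:
{"name": "move_arm", "arguments": {
  "commands": [
    [[0,0,0],[0,0,0],0.0],
    [[0,0,0],[0,0,0],0.0],
    [[0,0,0],[0,0,0],0.0],
    [[0,0,0],[0,0,0],0.0]
  ]
}}

```text
time_s: 18.45
position: [0.5826, -0.046, 0.0896]
ee_rot: [-3.141, 0.0, 2.942]
wrist_force: [0.3, -0.1, -2.6]
opening: 0.0176
```

```bash
python3 snap.py f1 wrist scene top; python3 rod.py f1_wrist.npz
python3 - <<'E'
from h import *
p=np.load("f1_pose.npy");R=Rot(p[3:])
print("tip",R.apply([.146,-.0005,-.0185])+p[:3],"rod x",R.apply([-1,0,-.0015]))
E
```

```text
[ 0.5826 -0.046   0.0896] [-3.1413e+00  5.0000e-04  2.9415e+00] [-0.206  0.495  0.299  1.823 -0.187  0.851  1.554] [ 0.27 -0.11 -2.55] [-0.05 -0.1  -0.03] 0.017627569969863498
[-0.0006 -0.0188 -0.0001  0.0013]
4618
0.0006
[0.0404 0.0484 0.051 ]
0.1302
tip [ 0.43944372 -0.01751683  0.10800499] rod x [ 0.98005377 -0.19872844  0.0019639 ]
```

View pics/f1_scene.png

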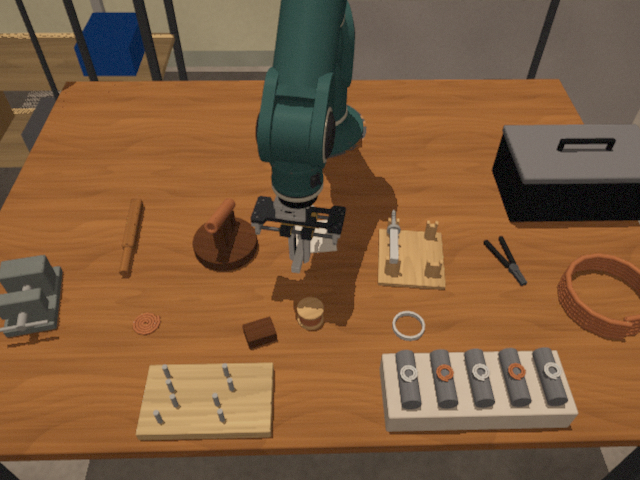

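View pics/f1_top.png

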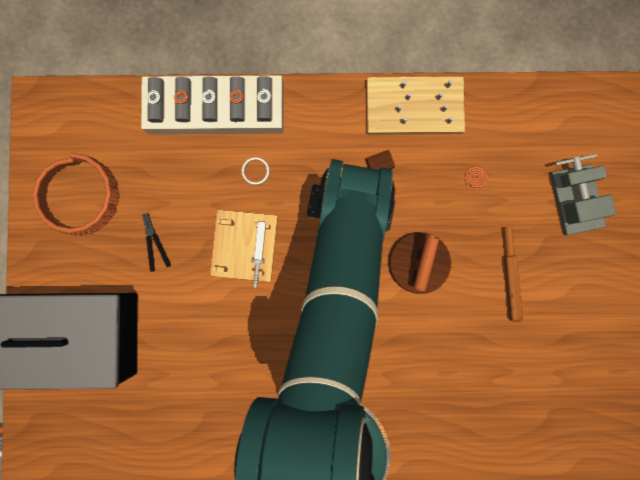

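View pics/f1_wrist.png

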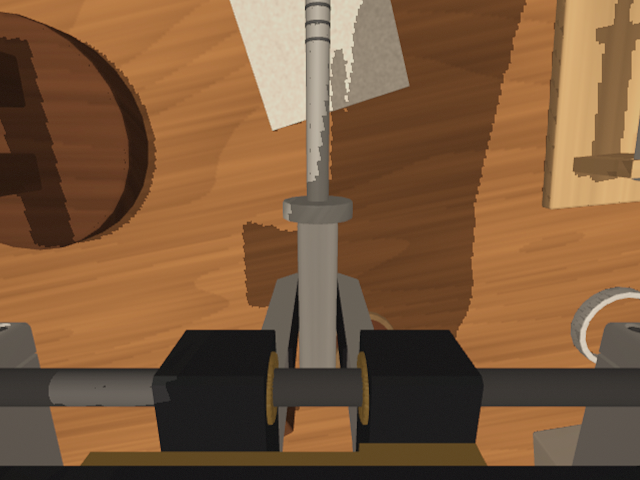

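Rod level, tip at (0.439, −0.018, 0.108), over the card centre (0.439, −0.018); short gauge and bystanders have not visibly moved. Handing in.

```bash
python3 -c "
from bench import r
print(r.finish_job())"
```

```text
the job is handed in; nothing more can be done
None
```

The longer gauge went fully home in the copper tube, came right out again, and is now held over the reading card. I handed the job in at about 18.5 s of the 58 s; the hand-in gives no verdict.

- **Home in the tube:** the collar stopped on the mouth. The arm's advance stopped with about 13 N along the bore, the wrist picture showed no gap, and the measured mouth position matched the stop face to within about 1 mm. I held it there for a quarter of a second or more.
- **Drawn out:** the tip ended about 30 mm clear of the mouth, with the gauge still tight in the fingers.
- **Final hold:** the rod is level to within about 0.2°. From the arm's pose and the rod fit, the tip is at (0.439, -0.018, 0.108), which matches the measured card centre (0.439, -0.018). That is about 105 mm above the card. The tip itself lies just outside the wrist picture, and the arm hides it from the other two cameras.
- **Everything else:** in the last pictures the shorter gauge and the bystanders on view had not visibly moved. The spool is hidden by the arm in the top view but looks unmoved in the scene view.

No check failed. The only disagreement was a few millimetres between the cameras' card positions, well inside the 50 mm allowed.

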